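Unlock and slide the socket tray of a tool chest

ROBOT

A 6-joint arm with a two-finger parallel gripper is mounted at the origin on the work surface. World frame = base frame: x ahead of the robot, y to its left, z up, the work surface at z = 0. Lengths are in m, angles in rad, forces in N, time in s.
With the tool pointing down it reaches from about 0.35 to 0.975 m from the base axis. Payload 4.9 kg.
Tool frame: the origin (TCP) lies midway between the tips of the shut fingers; the grasp point (between the pads) lies 19 mm behind it; z points along the fingers, y is the line along which they close (so a half turn about z gives the same grasp; the last joint's range is limited). The gripper opens to 85 mm and grips with 20 to 120 N. Pads are 22 mm wide; open, the fingers measure 114 mm over their backs; the gripper's body (76 mm by 85 mm) begins 54 mm behind the grasp point. The pads swing forward as they close: fully open they stand 13 mm farther back than shut.
Start: joints at [1.111, 0.053, 1.613, -0, 1.476, -0.119], TCP at [0.209, 0.589, 0.231] pointing down, gripper open.
Joint ranges: [-3.01, 3.01], [-1.01, 2.22], [0.06, 2.58], [-1.02, 4.17], [0.09, 2.62], [-3.14, 3.14]. Speed limits (rad/s): [2.57, 2.57, 3.14, 3.14, 3.14, 3.14].

INTERFACE

Orientations are given as a rotation vector (axis times angle).
In Python, from station import ctrl gives the robot as it stands. The module is installed in compiled form; this text tells all that it offers.
- The arm moves only by the shell command python3 -m handwheel 'ROWS' [OPENING] [FORCE]. ROWS is JSON, a list of rows, each a list of 2 entries, a list of its own where there are three numbers: the shift along the tool's x, y, z in cm, then the turn, a rotation vector about the tool's x, y, z in rad. In form: [[[tx, ty, tz], [ax, ay, az]], ...]. A call has 1 to 5 rows; each row is the pose to reach, as a shift and turn from the pose commanded when the call began, along the tool's axes at that moment; what a row does not reach only later rows make up. A row lasts 1/8 s, in which the tool goes at most 62.5 mm and 10.7 degrees, less where a joint would pass 70% of its speed; a pose out of reach is approached as far as the arm can. A call with a gripper value outside its range is refused whole. OPENING is the gripper's target within -1 to 1 (shut at 1, half-way at 0, fully open at -1), set as the call begins (- or left out, the last holds). The fingers move at their own pace and stop on an object; FORCE is the grip in N (left out, the last holds). Time passes only in rows, so rows that repeat a pose let the fingers close. It gives the time, the measured TCP pose, the force, the opening and the grip force at its end, in the units of the state.
- ctrl.get_obs(): the state, without advancing time (a new reading comes with each control period).
- ctrl.get_image(name): name is "scene" or "top" or "wrist"; returns the picture (420x560x3 uint8, blue, green, red); there is no depth.
- ctrl.calibration(name): a dict with "fx", "fy", "cx", "cy" (pixels), "R" (3x3) and "t" (3): a world point X has camera coordinates R X + t. Camera axes: x right, y down, z forward; pixel columns grow to the right and rows downward; lengths in m; the calibration is good to about 2 mm. A picture is of the moment at which its call begins: read the wrist's pose just before it. calibration takes no time and is no camera call; for the wrist camera it gives the pose at the moment of the call.
- ctrl.finish_job(): hands the job in; it is judged then, once.
Trained networks look in the newest picture that a camera, given by its name, has taken for a name from the list of things; names that differ only in an ending like _2 or _b are one class to them, and where a whole thing is asked for, a point or a joint stands for the part that bears it (a point fixed in the world has none). Each returns a list of dicts, best first, with "score" (0 to 1); they miss things now and then, are a little off and sometimes report something else, mostly with a low value. They report only what shows in the picture. A call takes as long as a camera call.
- ctrl.look_for(camera, query): "position" ([column, row] in pixels, amid what is visible of it).
- ctrl.landmark_of(camera, query): "position" ([column, row] in pixels: a listed point, or the origin of a listed thing).
The state is a dict: "t": time; "q": joint angles; "dq": joint speeds; "effort": joint torques, N m; "tool_pos": TCP position; "tool_rot": TCP orientation; "contact_force": force on the tool from outside, world axes, zero at the start; "wrist_torque": the same for the moment, N m; "opening": finger opening in m; "grip_force": force on a finger pad.
Only numpy, scipy, OpenCV 4.12 (cv2) and the standard library are available. Lean on these libraries where they do the work, as an engineer would, in place of code of your own. Each camera call takes 0.05 s, during which the arm holds its last target. There are 200 camera calls.

TASK

The socket tray in the open tool chest is locked on its runners and covers the well where the spanner lies. Press the tray's lock button down with the fingertips and, without letting it up on the way, push the tray towards the side where the upright ridge stands beside the button, until it stops against that end wall of the chest; then let the button spring up and move clear. Do not lift or disturb the spanner, screwdriver, bottle or loose socket.

Things in the scene. Friction and masses are not known exactly. Their poses are not given: they have to be found in the camera images.
- chest: Red steel open-topped tool chest fixed to the bench, 240 (x) by 360 (y) by 95 mm high (rolled side rims 102 mm), walls 5 mm. Origin: centre of its underside, on the bench. The tray slides along the chest's own +y axis.
- tray (a joint): Slide in m along chest +y of the steel tray, 196 (x) by 150 (y) mm, 64 to 88 mm above the bench, with two rows of fixed sockets to 97 mm high, 50 mm or more either side of the button's middle. 0: against the -y end wall; 0.200: against the +y end wall, the end stop. Starts at 0.03 to 0.10. A toothed lock holds it (up to 4 mm of play) unless the button is down; then it slides with about 2 N.
- lock_button (a joint): Travel of the lock button in m: 0 up (locked), 0.010 fully down. It starts to move at about 5 N, is fully down at about 8 N and springs up when released. The lock lets go from 4 mm down; keep it 6 mm or more down while sliding. Let up on the way, it locks in the next of the notches, 10 mm apart; there is one at the end stop.
- button_top (a point): Middle of the top of the black ribbed lock button, a flat pad 30 (chest x) by 48 (chest y) mm in the middle of the tray; moves with button and tray; 106 mm above the bench when up. A push ridge on the tray stands 15 mm above it, 33 to 43 mm from its middle on the +y side. A fingertip drives the tray by its grip on the pad, or by bearing on the ridge if it slips forward.
- spanner: Loose steel spanner, 150 mm long, lying along the chest's x on the chest floor near its -y end, partly under the tray. Leave it.
- screwdriver: Loose screwdriver, 180 mm long, lying on the bench along the robot side of the chest. Leave it.
- oil_bottle: Loose white oil bottle with cap, 64 mm across, 150 mm high, standing on the bench beyond the chest's +y end. Origin: centre of its underside. Leave it.
- deep_socket: Loose steel deep socket, 28 mm across, 62 mm high, standing on the bench beyond the chest's -y end. Origin: centre of its underside. Leave it.
- tray_middle (a point): Point on the tray's floor under the middle of the button, 67 mm above the bench; moves with the tray.

How it is judged:
By the outcome, as a careful person would: the job done as asked, in the order asked, and still so for the second after the job is handed in, with the robot touching nothing.
It also fails if it takes over 38 s, if anything falls off the work surface, if the arm or the gripper's body presses on something with over 40 N, if the wrist force passes 120 N, or if a joint passes its speed limit or range.

## Working session

There is one attempt and no reset: what is moved stays moved. The work goes in short steps, Python scripts to look and compute and a shell command to move; the robot and the scene stay as the last step left them, time stands still between calls to the robot, and variables do not carry over. Pictures are saved under pics/ and viewed, at most 10 in all, crops included, and the job is handed in when it is done.

```bash
mkdir -p pics; cat > h.py <<'E'
import numpy as np, cv2
from station import ctrl
from scipy.spatial.transform import Rotation as Ro
def ray(cam,px,z):
    c=ctrl.calibration(cam);R=np.array(c["R"]);t=np.array(c["t"])
    d=R.T@np.array([(px[0]-c["cx"])/c["fx"],(px[1]-c["cy"])/c["fy"],1]);o=-R.T@t
    return o+d*(z-o[2])/d[2]
E
python3 - <<'E'
from h import *
o=ctrl.get_obs();print(o["t"],o["tool_pos"],o["tool_rot"],o["contact_force"],Ro.from_rotvec(o["tool_rot"]).as_matrix().round(3))
for n in ("top","scene"):
    im=ctrl.get_image(n);cv2.imwrite(f"pics/{n}0.png",im)
    for q,z in (("button_top",.106),("tray_middle",.067),("chest",0),("oil_bottle",0),("deep_socket",0)):
        for r in ctrl.landmark_of(n,q)[:2]: print(n,q,r["score"],np.round(r["position"],1),ray(n,r["position"],z).round(4))
E
```

```text
0.0 [0.20862563 0.58850448 0.23006027] [-5.32622490e-01 -3.09551537e+00  3.07233916e-03] [-0.2322326  -0.34146089  0.50781546] [[-0.942  0.334 -0.001]
 [ 0.334  0.942 -0.002]
 [ 0.    -0.002 -1.   ]]
top button_top 0.71 [313.6 202. ] [ 0.5638 -0.0462  0.106 ]
top tray_middle 0.91 [312.4 203.3] [ 0.5659 -0.0462  0.067 ]
top tray_middle 0.56 [309.8 210.5] [ 0.5475 -0.0393  0.067 ]
top chest 0.74 [305.9 210.8] [ 0.5549 -0.0336  0.    ]
top oil_bottle 0.84 [227.2 276.6] [0.3824 0.1772 0.    ]
top deep_socket 0.71 [403.2 179.6] [ 0.6368 -0.2978  0.    ]
scene button_top 0.61 [241.9 204.7] [ 0.5597 -0.0513  0.106 ]
scene tray_middle 0.83 [242.1 218.2] [ 0.561  -0.0524  0.067 ]
scene chest 0.58 [248.3 237.7] [ 0.5582 -0.0376  0.    ]
scene oil_bottle 0.89 [301.9 190.8] [0.3852 0.176  0.    ]
scene deep_socket 0.64 [145.6 274.2] [ 0.6183 -0.2937  0.    ]
```

View pics/top0.png

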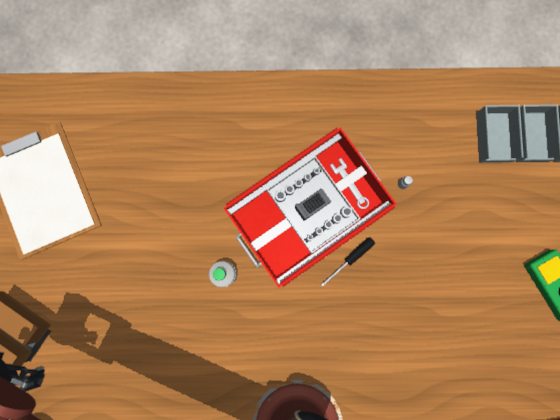

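View pics/scene0.png

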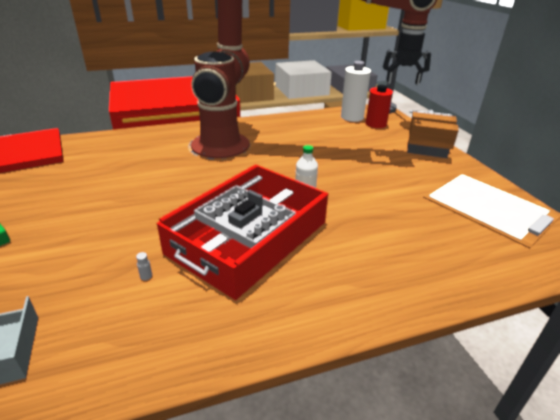

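The top view shows the chest with rim corners near (340,129), (395,203), (282,285) and (227,207). The button is at (313,203), the spanner end is upper right, and the bottle (+y end) is lower left at (223,273). Next I'll work out the chest axis and look for the ridge.

```bash
python3 - <<'E'
from h import *
im=cv2.imread("pics/top0.png");cv2.imwrite("pics/crop.png",cv2.resize(im[120:295,215:405],None,fx=3.4,fy=3.4,interpolation=cv2.INTER_CUBIC))
C=[ray("top",p,.1) for p in [(340,129),(395,203),(282,285),(227,207)]]
print(np.round(C,3),np.mean(C,0).round(4))
for a,b in ((0,3),(1,2),(1,0),(2,3)):
    d=C[b]-C[a];print(np.linalg.norm(d).round(3),np.degrees(np.arctan2(d[1],d[0])))
hsv=cv2.cvtColor(im,cv2.COLOR_BGR2HSV)
m=((hsv[...,0]<6)|(hsv[...,0]>174))&(hsv[...,1]>180)&(hsv[...,2]>90)
m[:, :215]=0;m[:,405:]=0;m[300:]=0;m[:120]=0
ys,xs=np.nonzero(m);
w=np.array([ray("top",p,.1)[:2] for p in zip(xs,ys)],np.float32)
print(cv2.minAreaRect(w))
E
```

```text
[[ 0.75  -0.117  0.1  ]
 [ 0.56  -0.248  0.1  ]
 [ 0.362  0.034  0.1  ]
 [ 0.555  0.168  0.1  ]] [ 0.5565 -0.0408  0.1   ]
0.346 124.40352526939802
0.345 125.01696386089459
0.231 34.671472492981536
0.235 34.760506703219555Traceback (most recent call last):
  File "<stdin>", line 11, in <module>
  File "h.py", line 5, in ray
    c=ctrl.calibration(cam);R=np.array(c["R"]);t=np.array(c["t"])
ValueError: time passes only in moves, steps and waits
```

View pics/crop.png

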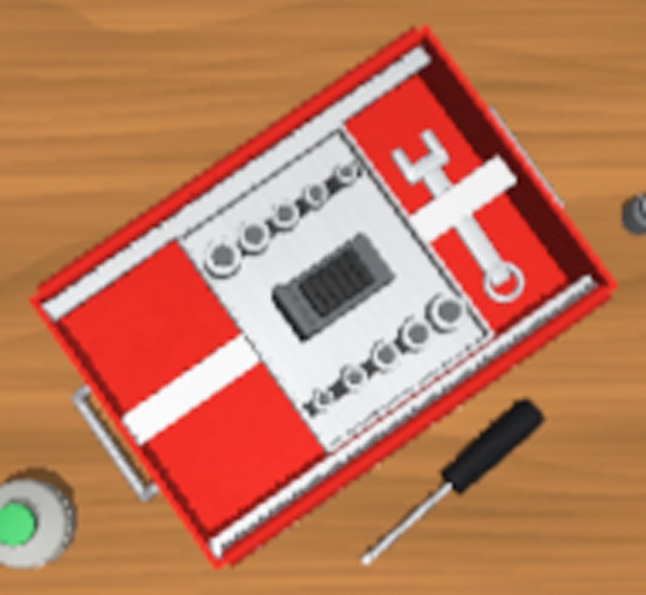

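The crop shows the ridge on the bottle side of the button, at crop (292,312). So push direction +y points at about 124.7° in world, and I'll turn tool x onto it. First I move above the button with the fingers shut.

```bash
python3 -m handwheel '[[[-54.5,-48.1,0],[0,0,0.62]],[[-54.5,-48.1,0],[0,0,0.62]],[[-54.5,-48.1,0],[0,0,0.62]],[[-54.5,-48.1,0],[0,0,0.62]],[[-54.5,-48.1,0],[0,0,0.62]]]' 1 60
python3 - <<'E'
from h import *
o=ctrl.get_obs();R=Ro.from_rotvec(o["tool_rot"]).as_matrix()
print(o["t"],o["tool_pos"],(R.T@(np.array([.562,-.048,.23])-o["tool_pos"])*100).round(2),np.degrees(np.arctan2(R[1,0],R[0,0])))
E
```

```text
t: 1.23
tool_pos: [0.3613, 0.3141, 0.2317]
tool_rot: [1.451, 2.785, 0.002]
contact_force: [1.5, -0.1, 0.1]
opening: 0.0002
grip_force: 0.0
1.225 [0.36128077 0.31414097 0.23165071] [-41.18  -4.3    0.17] 124.95861084296057
```

```bash
python3 -m handwheel '[[[-41,-4.3,0],[0,0,0]],[[-41,-4.3,0],[0,0,0]],[[-41,-4.3,0],[0,0,0]],[[-41,-4.3,0],[0,0,0]],[[-41,-4.3,0],[0,0,0]]]' >/dev/null
python3 - <<'E'
from h import *
o=ctrl.get_obs();R=Ro.from_rotvec(o["tool_rot"]).as_matrix()
print(o["t"],o["tool_pos"],(R.T@(np.array([.562,-.048,.23])-o["tool_pos"])*100).round(2),np.degrees(np.arctan2(R[1,0],R[0,0])))
E
```

```text
1.85 [0.51275592 0.0404211  0.23179351] [-10.07  -1.03   0.18] 124.93064611165016
```

```bash
python3 -m handwheel '[[[-10,-1,0],[0,0,0]],[[-10,-1,0],[0,0,0]],[[-10,-1,0],[0,0,0]],[[-10,-1,0],[0,0,0]]]'
python3 - <<'E'
from h import *
im=ctrl.get_image("wrist");cv2.imwrite("pics/w1.png",im)
o=ctrl.get_obs();R=Ro.from_rotvec(o["tool_rot"]).as_matrix()
for q,z in (("button_top",.106),("tray_middle",.067),("chest",0)):
    for r in ctrl.landmark_of("wrist",q)[:2]:
        X=ray("wrist",r["position"],z); print(q,r["score"],np.round(r["position"],1),X.round(4),(R.T@(X-o["tool_pos"])*100).round(2))
c=ctrl.calibration("wrist");print(o["tool_pos"],c)
E
```

```text
t: 2.35
tool_pos: [0.5607, -0.0449, 0.2312]
tool_rot: [-1.452, -2.785, -0.0]
contact_force: [0.1, -0.0, 0.7]
opening: -0.0003
grip_force: 0.0
button_top 0.56 [286.4 204. ] [ 0.5628 -0.048   0.106 ] [-0.42 -0.03 12.53]
chest 0.89 [285.9 169.6] [ 0.5555 -0.0391  0.    ] [ 0.72 -0.11 23.13]
[ 0.56065761 -0.04443729  0.2312834 ] {'fx': 331.10852642280645, 'fy': 331.10852642280645, 'cx': 288.105553553306, 'cy': 207.59675464053532, 'R': array([[ 0.81875115,  0.57414687,  0.00138866],
       [ 0.55184281, -0.78760789,  0.27412283],
       [ 0.15848049, -0.22367206, -0.96169368]]), 't': array([-0.43493597, -0.38056255,  0.2798206 ])}
```

View pics/w1.png

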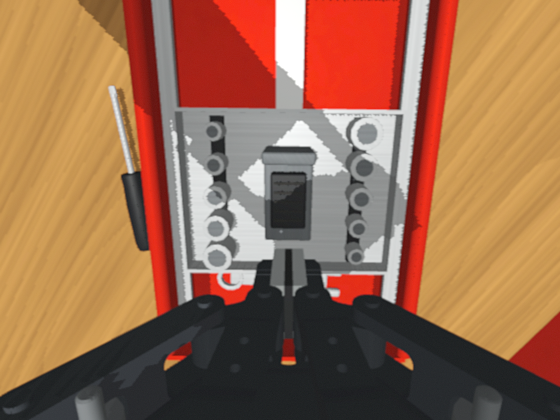

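The wrist picture confirms the button pad at cols 268–310, rows 168–240 (middle about (289,203)). The ridge is at row 155, towards tool +x. The TCP is 4 mm ahead of the pad middle and centred sideways, which suits pressing, so I'll descend.

```bash
python3 -m handwheel '[[[-0.1,0,6],[0,0,0]],[[-0.1,0,10.5],[0,0,0]],[[-0.1,0,11.8],[0,0,0]],[[-0.1,0,11.8],[0,0,0]],[[-0.1,0,11.8],[0,0,0]]]'
```

```text
t: 3.18
tool_pos: [0.5633, -0.0463, 0.1161]
tool_rot: [1.449, 2.782, 0.002]
contact_force: [-0.5, -0.4, -0.2]
opening: 0.0002
grip_force: 0.0
```

```bash
python3 -m handwheel '[[[0,0,0.4],[0,0,0]],[[0,0,0.8],[0,0,0]],[[0,0,1.1],[0,0,0]],[[0,0,1.3],[0,0,0]],[[0,0,1.3],[0,0,0]]]'
```

```text
t: 3.8
tool_pos: [0.5623, -0.0463, 0.1017]
tool_rot: [1.451, 2.785, 0.001]
contact_force: [-2.2, 0.8, 7.0]
opening: -0.0001
grip_force: 3.3
```

```bash
python3 -m handwheel '[[[0,0,0.3],[0,0,0]],[[0,0,0.6],[0,0,0]],[[0,0,0.6],[0,0,0]]]'
```

```text
t: 4.18
tool_pos: [0.5625, -0.0465, 0.0963]
tool_rot: [1.451, 2.784, 0.0]
contact_force: [-3.4, -0.5, 7.7]
opening: 0.0003
grip_force: 4.1
```

```bash
python3 -m handwheel '[[[0,0,0.15],[0,0,0]],[[0,0,0.3],[0,0,0]],[[0,0,0.3],[0,0,0]]]'
```

```text
t: 4.55
tool_pos: [0.5635, -0.0478, 0.0959]
tool_rot: [1.449, 2.782, -0.003]
contact_force: [-6.2, -3.5, 17.6]
opening: -0.0001
grip_force: 8.9
```

Bottomed out at 17.6 N. Now I push along tool +x.

```bash
python3 -m handwheel '[[[0.5,0,0],[0,0,0]],[[1.3,0,0],[0,0,0]],[[2.1,0,0],[0,0,0]],[[3,0,0],[0,0,0]],[[3.5,0,0],[0,0,0]]]'
python3 - <<'E'
from h import *
o=ctrl.get_obs();R=Ro.from_rotvec(o["tool_rot"]).as_matrix();print((R.T@o["contact_force"]).round(1))
ctrl.get_image("top")
for q,z in (("button_top",.096),("tray_middle",.067)):
    for r in ctrl.landmark_of("top",q)[:1]:
        X=ray("top",r["position"],z); print(q,r["score"],X.round(4),(R.T@(X-o["tool_pos"])*100).round(2))
E
```

```text
t: 5.18
tool_pos: [0.544, -0.0192, 0.0959]
tool_rot: [1.448, 2.78, -0.002]
contact_force: [-3.2, -4.9, 15.8]
opening: -0.0003
grip_force: 8.1
[ -2.3  -5.4 -15.8]
tray_middle 0.81 [ 0.5462 -0.0207  0.067 ] [-0.22  0.09  2.9 ]
```

```bash
python3 -m handwheel '[[[0.7,0,0],[0,0,0]],[[1.5,0,0],[0,0,0]],[[2.3,0,0],[0,0,0]],[[3.1,0,0],[0,0,0]],[[4,0,0],[0,0,0]]]'
```

```text
t: 5.95
tool_pos: [0.5215, 0.0138, 0.0959]
tool_rot: [1.448, 2.779, -0.001]
contact_force: [-2.9, -4.9, 17.1]
opening: 0.0001
grip_force: 8.1
```

```bash
python3 -m handwheel '[[[0.6,0,0],[0,0,0]],[[1.2,0,0],[0,0,0]],[[1.8,0,0],[0,0,0]],[[2.2,0,0],[0,0,0]],[[2.5,0,0],[0,0,0]]]'
python3 - <<'E'
from h import *
o=ctrl.get_obs();R=Ro.from_rotvec(o["tool_rot"]).as_matrix();print((R.T@o["contact_force"]).round(1))
cv2.imwrite("pics/t2.png",ctrl.get_image("top"))
for q,z in (("button_top",.096),("tray_middle",.067)):
    for r in ctrl.landmark_of("top",q)[:1]:
        X=ray("top",r["position"],z); print(q,r["score"],X.round(4),(R.T@(X-o["tool_pos"])*100).round(2))
E
```

```text
t: 6.58
tool_pos: [0.5074, 0.0346, 0.096]
tool_rot: [1.448, 2.78, 0.0]
contact_force: [-2.4, -4.3, 16.4]
opening: -0.0001
grip_force: 8.1
[ -2.2  -4.4 -16.4]
tray_middle 0.76 [0.4982 0.0424 0.067 ] [ 1.19 -0.31  2.89]
```

```bash
python3 -m handwheel '[[[0.3,0,0],[0,0,0]],[[0.6,0,0],[0,0,0]],[[0.9,0,0],[0,0,0]],[[1.2,0,0],[0,0,0]],[[1.2,0,0],[0,0,0]]]'; python3 -m handwheel '[[[0.2,0,0],[0,0,0]],[[0.4,0,0],[0,0,0]],[[0.6,0,0],[0,0,0]],[[0.6,0,0],[0,0,0]]]'
```

```text
t: 7.35
tool_pos: [0.5004, 0.0448, 0.0959]
tool_rot: [1.448, 2.78, 0.001]
contact_force: [-3.2, -2.2, 17.2]
opening: -0.0001
grip_force: 8.5
t: 7.85
tool_pos: [0.4986, 0.0483, 0.0959]
tool_rot: [1.446, 2.775, 0.001]
contact_force: [2.6, -6.6, 12.6]
opening: 0.0002
grip_force: 5.8
```

```bash
python3 -m handwheel '[[[0.2,0,0.1],[0,0,0]],[[0.4,0,0.1],[0,0,0]],[[0.4,0,0.1],[0,0,0]]]'
python3 - <<'E'
from h import *
o=ctrl.get_obs();R=Ro.from_rotvec(o["tool_rot"]).as_matrix();print((R.T@o["contact_force"]).round(1))
im=ctrl.get_image("wrist");cv2.imwrite("pics/w3.png",im)
E
```

```text
t: 8.22
tool_pos: [0.4974, 0.0511, 0.0959]
tool_rot: [1.445, 2.773, 0.001]
contact_force: [2.8, -8.9, 13.4]
opening: -0.0002
grip_force: 6.9
[ -9.1  -2.7 -13.3]
```

View pics/w3.png

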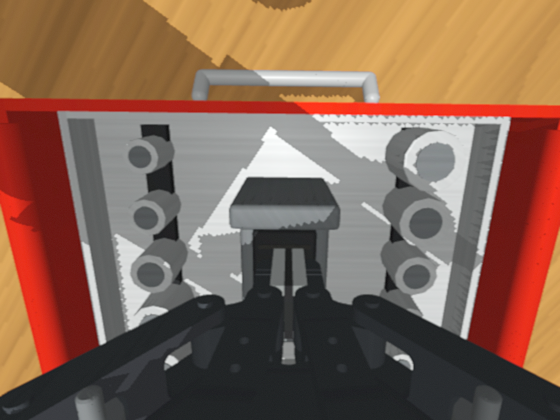

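The wrist picture shows the tray's front edge (row 118) up against the end wall (row 105). The fingertips are still on the pad, short of the ridge, and the reaction is 9 N with the tips slipping, so the tray is at the stop. I'll lift straight up while still biased towards the wall.

```bash
python3 -m handwheel '[[[0,0,-0.5],[0,0,0]],[[0,0,-1],[0,0,0]],[[0,0,-1.6],[0,0,0]],[[0,0,-2.4],[0,0,0]],[[0,0,-4],[0,0,0]]]';  python3 -m handwheel '[[[0,0,-4],[0,0,0]],[[0,0,-8],[0,0,0]],[[-3,0,-8],[0,0,0]],[[-8,0,-8],[0,0,0]],[[-8,0,-8],[0,0,0]]]'
python3 - <<'E'
from h import *
o=ctrl.get_obs();R=Ro.from_rotvec(o["tool_rot"]).as_matrix()
im=ctrl.get_image("wrist");cv2.imwrite("pics/w4.png",im)
for cam in("wrist","top"):
  if cam=="top":cv2.imwrite("pics/t4.png",ctrl.get_image("top"))
  for q,z in (("button_top",.106),("tray_middle",.067),("chest",0),("oil_bottle",0),("deep_socket",0)):
    for r in ctrl.landmark_of(cam,q)[:1]: print(cam,q,r["score"],np.round(r["position"]),ray(cam,r["position"],z).round(4))
E
```

```text
t: 8.9
tool_pos: [0.4904, 0.054, 0.1295]
tool_rot: [-1.45, -2.783, 0.002]
contact_force: [0.5, -0.0, -0.2]
opening: 0.0002
grip_force: 0.0
t: 9.52
tool_pos: [0.5383, -0.0135, 0.2108]
tool_rot: [-1.456, -2.784, 0.001]
contact_force: [-0.6, 0.2, -0.0]
opening: 0.0001
grip_force: 0.0
wrist button_top 0.74 [290. 114.] [0.5    0.0463 0.106 ]
wrist chest 0.73 [287. 205.] [ 0.553 -0.034  0.   ]
top button_top 0.59 [278. 229.] [0.4977 0.0429 0.106 ]
top chest 0.92 [309. 211.] [ 0.5542 -0.0425  0.    ]
top oil_bottle 0.87 [227. 276.] [0.3845 0.1788 0.    ]
top deep_socket 0.65 [351. 185.] [ 0.6247 -0.1563  0.    ]
```

View pics/w4.png

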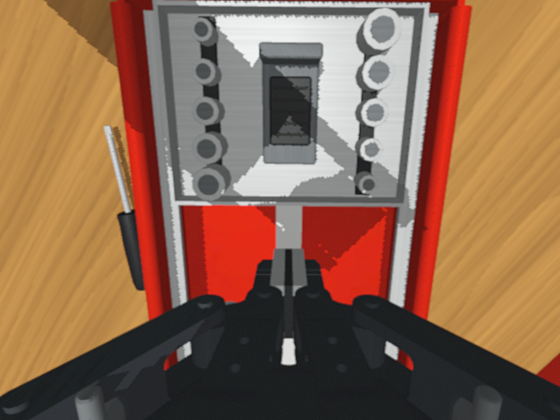

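The tray is at the bottle end, the button is up, and the screwdriver is where it was. I'll check the end gap in the top view.

```bash
python3 -m handwheel '[[[-10,0,-6],[0,0,0]],[[-10,0,-6],[0,0,0]],[[-10,0,-6],[0,0,0]],[[-10,0,-6],[0,0,0]]]'; python3 - <<'E'
from h import *
im=ctrl.get_image("wrist");cv2.imwrite("pics/w5.png",im)
im=ctrl.get_image("top");cv2.imwrite("pics/t5.png",cv2.resize(im[120:295,215:415],None,fx=3.4,fy=3.4,interpolation=cv2.INTER_CUBIC))
E
```

```text
t: 10.62
tool_pos: [0.5943, -0.0933, 0.2695]
tool_rot: [-1.451, -2.785, -0.0]
contact_force: [0.5, -0.0, -0.1]
opening: -0.0
grip_force: 0.0
```

View pics/w5.png

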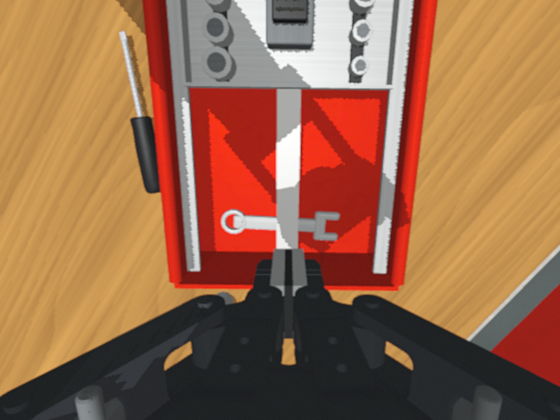

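View pics/t5.png

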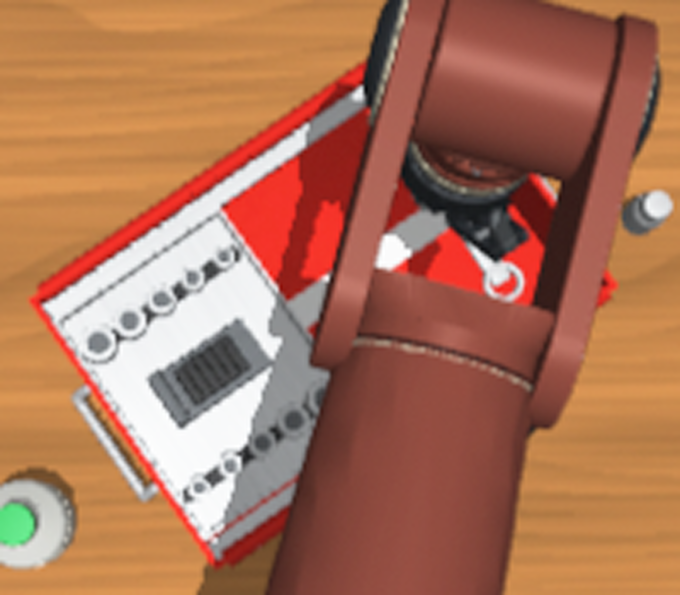

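The wrist view shows the spanner undisturbed at row 222. In the top crop the tray edge lies on the end wall along the line (40,300)–(215,560) with no gap. The bottle, socket and screwdriver have not moved.

```bash
python3 -c "
from station import ctrl
print(ctrl.finish_job())"
```

```text
the job is handed in; nothing more can be done
None
```

The tray is unlocked and pushed against the ridge-side (+y) end wall, the button has sprung up, the arm is clear and nothing else was disturbed; I handed the job in at about 10.7 s.

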